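# Gauge the plate gap of a contact grill

### The job

Take the tapered gap gauge out of the tool tray and measure the gap at the front of the cold contact grill: lay the blade flat on the lower plate and slide it straight in, thin end first, near the middle of the front, until it drags snugly between the two plates, without jacking the upper plate up. Then keep hold of the gauge at that depth so that I can read it: you finish still gripping it, the blade pinched in the gap. Leave the other tools in the tray and do not disturb the other things on the table.

Things in the scene. Friction and masses are not known exactly. Their poses are not given: they have to be found in the camera images.
- gauge_grip (a point): centre of the gap gauge's handle: black bar 80 long x 24 wide x 16 mm high; ahead of it a steel wedge blade 100 x 20 mm with fine lines. Loose, 0.1 kg, lying flat. Underside one flat plane, 8 mm below this point; blade top slopes from 9 mm thick at the handle to 2 mm at the tip. Axes: x from handle to tip, y across, z up. The blade starts 40 mm and the tip is 140 mm ahead in x
- gauge_tip (a point): middle of the gauge's tip edge, on its underside plane; same axes
- grill_mouth (a point): middle of the gap's mouth, on the lower plate's top (75 mm above the table), below the upper plate's front edge. x straight into the gap, y along the front, z up. Fixed grill 300 x 300 mm, 140 mm high plus a handle bar; plates 272 mm wide, flat, parallel, 4 to 6.5 mm apart. The lower plate reaches 24 mm in front of this point (blade can rest there first), the housing 28, its knob 45 mm
- lid_edge (a point): middle of the front edge of the upper plate, on its underside, which is the top of the gap
- grill_lid (a joint): hinge at the back of the upper plate, 252 mm from its front edge. 0: on its stop, plates parallel; positive: front lifted (0.004 rad is 1 mm). About 8 N at the front edge lifts it, plus 2 N per mm. The blade meets it 28 to 65 mm in: the drag against sliding then rises within some 5 mm from under 2 N (a blade not pressed down) to 7 to 14 N, and on by 0.3 N per mm of slide as the plate lifts
- tray: wooden tool tray, fixed, 300 x 250 mm, walls 40 mm high and 4 mm thick, floor 4 mm thick; origin under its centre. Four tools, 170 to 195 mm long, lie side by side about 62 mm apart along its x: the gauge in any of the four places, handle towards the robot's right (tray -y), tip towards tray +y
- knife: palette knife in the tray: dark wooden handle, thin flat blade of even thickness with a rounded end; to be left in the tray
- driver: screwdriver in the tray, black handle; to be left in the tray
- wrench: steel spanner in the tray; to be left in the tray
- carafe: glass carafe with a wooden stopper, 84 mm wide, 240 mm high; origin under its base; leave alone
- pill_jar: white plastic jar, 72 mm wide, 130 mm high, standing on the table beyond the space before the grill; origin under its base; leave alone
- candle: unlit candle 22 mm thick, 105 mm high, on a 120 mm saucer; origin under the saucer; leave alone
- mug: mug, 80 mm wide, 90 mm high; origin under its base; leave alone
Mind the look-alikes: they are no part of the job. What is shaped like the part that bears gauge_grip but orange is not meant.

How it is judged:
On the way, in this order (a step that is already met when the one before it is completed fails the run):
1. the gauge is lifted out of the tray in the gripper (height (world z) of gauge_grip above 0.06 m and contact force between the fingers and gauge above 2 N and contact force between gauge and tray below 0.1 N), for 0.2 s.
2. its tip is between the plates (x of gauge_tip in the frame of grill_mouth above 0.004 m and z of gauge_tip in the frame of grill_mouth between -0.003 and 0.006 m and y of gauge_tip in the frame of grill_mouth between -0.12 and 0.12 m), for 0.1 s.
At the end, for the whole second after the job is handed in: Still gripped and still; blade flat, straight in (0.15 rad), thin end first, within 70 mm of the front's middle, pinched: over 1.5 N on the upper plate and 0.5 N on the lower, upper plate lifted at most 1.25 mm at its front (hinge under 0.005 rad) (contact force between the fingers and gauge above 2 N and contact force between gauge and grill_lid above 1.5 N and contact force between gauge and grill above 0.5 N and value of joint grill_lid below 0.005 rad and x of gauge_tip in the frame of grill_mouth between 0.018 and 0.095 m and y of gauge_tip in the frame of grill_mouth between -0.07 and 0.07 m and z of gauge_grip in the frame of grill_mouth above 0.003 m and angle between the x axis of gauge_grip and the x axis of grill_mouth, either way round below 0.15 rad and angle between gauge_grip's own z axis and vertical below 0.06 rad and linear speed of gauge below 0.01 m/s); the arm keeps its last pose, push and grip.
It fails at once if the upper plate was jacked up more than 3 mm off its stop (value of joint grill_lid above 0.012 rad).
It fails at once if another tool was lifted out of the tray (height (world z) of any of knife, driver, wrench above 0.04 m).
It fails at once if another tool was pushed about in the tray by more than 5 cm (distance of any of knife, driver, wrench from where it was at the start of the episode above 0.05 m).
It fails at once if something on the table was shoved by more than 3 cm or tipped (distance of any of carafe, pill_jar, candle, mug from where it was at the start of the episode above 0.03 m or angle between any of carafe, pill_jar's own z axis and vertical above 0.5 rad).
It also fails if it takes over 61 s, if anything falls off the work surface, if the arm or the gripper's body presses on something with over 40 N, if the wrist force passes 120 N, or if a joint passes its speed limit or range.

### The arm

A 6-joint arm with a two-finger parallel gripper is mounted at the origin on the work surface. World frame = base frame: x ahead of the robot, y to its left, z up, the work surface at z = 0. Lengths are in m, angles in rad, forces in N, time in s.
With the tool pointing down it reaches from about 0.35 to 0.85 m from the base axis. Payload 8.1 kg.
Tool frame: the origin (TCP) lies at the centre of the arm's flange, where the gripper is bolted on; the fingertips stand 186 mm ahead of it and the grasp point (between the pads) lies 167 mm ahead of it; z points along the fingers, y is the line along which they close (so a half turn about z gives the same grasp; the last joint's range is limited). The gripper opens to 93 mm and grips with 3 to 60 N. Pads are 15 mm wide; open, the fingers measure 128 mm over their backs; the gripper's body (75 mm by 188 mm) begins 65 mm behind the grasp point.
Start: joints at [1.194, 0.13, 1.488, -0, 1.523, -0.085], TCP at [0.173, 0.575, 0.405] pointing down, gripper open.
Joint ranges: [-2.96, 2.96], [-0.89, 2.26], [0.02, 2.5], [-1.34, 4.48], [0, 2.73], [-2.66, 2.66]. Speed limits (rad/s): [2.39, 2.39, 2.79, 3.14, 3.14, 3.14].

### API

Orientations are given as a rotation vector (axis times angle).
In Python, from plant import robot gives the robot as it stands.
- The arm moves only by the tool apply_moves, never from a script. Its argument "series" is a list of rows, each a list of 2 entries, a list of its own where there are three numbers: the shift along the tool's x, y, z in mm, then the turn, a rotation vector about the tool's x, y, z in rad. A call has 1 to 12 rows; each row shifts and turns the commanded pose from where the row before left it, along the tool's axes as they then stand; what a row does not reach is not made up. A row lasts 1/12 s, in which the tool goes at most 41.7 mm and 7.16 degrees, less where a joint would pass 70% of its speed; a pose out of reach is approached as far as the arm can. A call is refused whole if a number of a shift passes 41.7 or a number of a turn 0.125, either way. A call with a gripper value outside its range is refused whole. "claw" is the opening, from 0 (shut) to 1 (fully open), set as the call begins (left out, the last holds). The fingers move at their own pace and stop on an object; "newtons" is the grip in N (left out, the last holds). Time passes only in rows, so rows that do not move let the fingers close. It gives the time, the measured TCP pose, the force, the opening and the grip force at its end, in the units of the state.
- robot.read_state(): the state, without advancing time (a new reading comes with each control period).
- robot.read_camera(name): name is "scene" or "top" or "wrist"; returns (picture, depth): 400x640x3 uint8, blue, green, red; 400x640 float32, m along the optical axis (not along the pixel's ray), 0 where there is no reading.
- robot.calibration(name): a dict with "fx", "fy", "cx", "cy" (pixels), "extrinsics" (4x4, takes a point from world to camera coordinates). Camera axes: x right, y down, z forward; pixel columns grow to the right and rows downward; lengths in m; the calibration is good to about 2 mm. A picture is of the moment at which its call begins: read the wrist's pose just before it. calibration takes no time and is no camera call; for the wrist camera it gives the pose at the moment of the call.
- robot.close_job(): hands the job in; it is judged then, once.
The state is a dict: "t": time; "q": joint angles; "dq": joint speeds; "joint_torque": joint torques, N m; "tool_pos": TCP position; "orientation": TCP orientation; "force": force on the tool from outside, world axes, zero at the start; "wrist_torque": the same for the moment, N m; "opening": finger opening in m; "gripper_force": force on a finger pad.
Only numpy, scipy, OpenCV 4.12 (cv2) and the standard library are available. Lean on these libraries where they do the work, as an engineer would, in place of code of your own. Each camera call takes 0.05 s, during which the arm holds its last target. There are 200 camera calls.

## Working session

There is one attempt and no reset: what is moved stays moved. The work goes in short steps, Python scripts to look and compute and a tool call to move; the robot and the scene stay as the last step left them, time stands still between calls to the robot, and variables do not carry over. Pictures are saved under pics/ and viewed, at most 10 in all, crops included, and the job is handed in when it is done.

Besides the shell and the picture viewer there is one more tool, called after ">>>" by a JSON object that holds its "op" and its "data", one argument or row to a line. apply_moves: Moves the arm, as the interface text tells. Its arguments: {"type":"object","properties":{"series":{"type":"array"},"claw":{"type":"number"},"newtons":{"type":"number"}},"required":["series"]}

```bash
mkdir -p pics; ls
cat > h.py <<'E'
import numpy as np, cv2
from plant import robot
from scipy.spatial.transform import Rotation as R
def shot(n,f=None):
    c=robot.calibration(n); p,d=robot.read_camera(n)
    if f: cv2.imwrite('pics/'+f,p)
    np.savez('last_'+n,p=p,d=d,E=c['extrinsics'],K=[c['fx'],c['fy'],c['cx'],c['cy']])
    return p,d,c
def cloud(d,c):
    v,u=np.indices(d.shape); E=np.array(c['extrinsics'])
    P=np.stack([(u-c['cx'])/c['fx']*d,(v-c['cy'])/c['fy']*d,d],-1)
    W=(P-E[:3,3])@E[:3,:3]; W[d==0]=np.nan
    return W
E
python3 - <<'E'
from h import *
a,da,c=shot('scene','s1.png')
b,db,c2=shot('top','t1.png')
print(robot.read_state()); print(c,c2)
E
```

```text
pics
{'t': 0.1, 'q': array([ 1.19362969e+00,  1.31082107e-01,  1.48916640e+00, -3.25539278e-05,
        1.52296383e+00, -8.54099746e-02]), 'dq': array([ 0.00108936, -0.00170065, -0.00341357, -0.0001242 , -0.00066063,
        0.00095479]), 'joint_torque': array([ 6.95079525e-04, -5.61333525e+01, -4.93099344e+01,  7.70152453e-02,
        2.89596012e-02, -8.39689346e-05]), 'tool_pos': array([0.17249789, 0.57446145, 0.40379638]), 'orientation': array([-4.56614606e-01, -3.10788794e+00,  2.48789184e-03]), 'force': array([ 0.02964812,  0.15942459, -0.85011427]), 'wrist_torque': array([ 0.0519053 ,  0.01237188, -0.07073322]), 'gripper_force': 0.0, 'opening': 0.092931248086576}
{'fx': 480.08817067473785, 'fy': 480.08817067473785, 'cx': 319.62361502405884, 'cy': 201.53593073914743, 'extrinsics': array([[ 0.27697718,  0.96086672,  0.00433481, -0.12775662],
       [ 0.51942969, -0.1459312 , -0.84196014, -0.21016996],
       [-0.8083789 ,  0.23545538, -0.53952231,  1.80858461],
       [ 0.        ,  0.        ,  0.        ,  1.        ]])} {'fx': 431.0549647409821, 'fy': 431.0549647409821, 'cx': 322.7477995526003, 'cy': 202.01279156651174, 'extrinsics': array([[ 0.00514124, -0.99991785, -0.01174112,  0.00988523],
       [-0.99254794, -0.00367316, -0.12179942,  0.54678133],
       [ 0.12174629,  0.01227982, -0.99248529,  1.33980559],
       [ 0.        ,  0.        ,  0.        ,  1.        ]])}
```

View pics/s1.png

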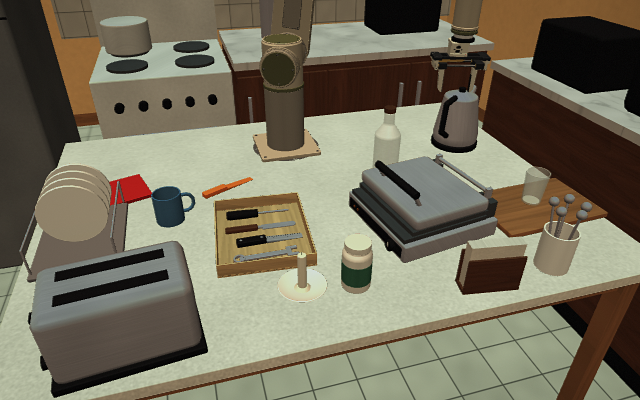

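View pics/t1.png

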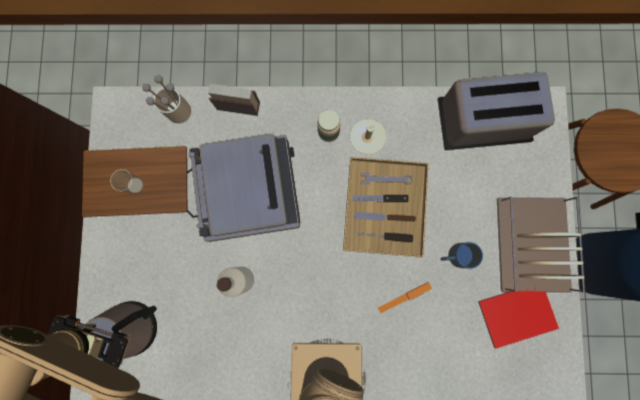

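Run:
```python
from h import *
z=np.load('last_top.npz');c=robot.calibration('top');W=cloud(z['d'],c)
s=np.load('last_scene.npz')
a=cv2.resize(z['p'][150:265,335:435],None,fx=4.8,fy=4.8,interpolation=3)
b=cv2.resize(s['p'][185:280,205:325],None,fx=2.5,fy=2.5,interpolation=3)
o=np.zeros((552,480+300,3),np.uint8);o[:a.shape[0],:480]=a[:552];o[:b.shape[0],480:]=b[:552]
cv2.imwrite('pics/c1.png',o)
for n,u,v in [('h198',396,198),('t198',356,198),('h237',398,237),('h216',402,217),('wr',385,180),('trayTL',349,160),('TR',426,163),('BL',345,251),('BR',422,255),('jar',328,118),('candle',368,133),('carafe',231,280),('mug',462,255),('grillfront',296,180),('bar',268,177)]:
    print(n,np.round(W[v,u],3))
# grill points by height band
m=(W[...,2]>0.05)&(W[...,2]<0.2)&(W[...,1]>0.05)&(W[...,1]<0.45)&(W[...,0]>0.33)&(W[...,0]<0.75)
for v in range(135,240,12): print(v,[tuple(np.round(W[v,u,1:]*1000)) for u in range(270,304,3)])
```

```text
h198 [ 0.563 -0.224  0.015]
t198 [ 0.563 -0.095  0.008]
h237 [ 0.437 -0.226  0.026]
h216 [ 0.501 -0.242  0.016]
wr [ 0.623 -0.19   0.009]
trayTL [ 0.691 -0.073 -0.   ]
TR [ 0.674 -0.318  0.036]
BL [ 0.392 -0.06  -0.003]
BR [ 0.381 -0.298  0.037]
jar [ 0.792 -0.003  0.13 ]
candle [ 0.757 -0.128  0.09 ]
carafe [0.31  0.26  0.204]
mug [ 0.381 -0.434 -0.   ]
grillfront [0.623 0.101 0.002]
bar [0.601 0.168 0.179]
135 [(np.float64(173.0), np.float64(120.0)), (np.float64(180.0), np.float64(-6.0)), (np.float64(170.0), np.float64(-0.0)), (np.float64(160.0), np.float64(-0.0)), (np.float64(144.0), np.float64(53.0)), (np.float64(140.0), np.float64(-2.0)), (np.float64(130.0), np.float64(-2.0)), (np.float64(120.0), np.float64(-2.0)), (np.float64(110.0), np.float64(-2.0)), (np.float64(100.0), np.float64(-0.0)), (np.float64(90.0), np.float64(-1.0)), (np.float64(80.0), np.float64(-5.0))]
147 [(np.float64(171.0), np.float64(130.0)), (np.float64(162.0), np.float64(125.0)), (np.float64(157.0), np.float64(92.0)), (np.float64(150.0), np.float64(75.0)), (np.float64(141.0), np.float64(76.0)), (np.float64(13
[... 2862 characters left out ...]
, (np.float64(118.0), np.float64(83.0)), (np.float64(109.0), np.float64(76.0)), (np.float64(100.0), np.float64(70.0)), (np.float64(92.0), np.float64(59.0)), (np.float64(86.0), np.float64(-1.0)), (np.float64(77.0), np.float64(-1.0))]
231 [(np.float64(175.0), np.float64(58.0)), (np.float64(165.0), np.float64(63.0)), (np.float64(159.0), np.float64(41.0)), (np.float64(152.0), np.float64(22.0)), (np.float64(145.0), np.float64(-7.0)), (np.float64(135.0), np.float64(-5.0)), (np.float64(125.0), np.float64(-1.0)), (np.float64(115.0), np.float64(-2.0)), (np.float64(105.0), np.float64(7.0)), (np.float64(96.0), np.float64(-3.0)), (np.float64(86.0), np.float64(5.0)), (np.float64(76.0), np.float64(-4.0))]
```

View pics/c1.png

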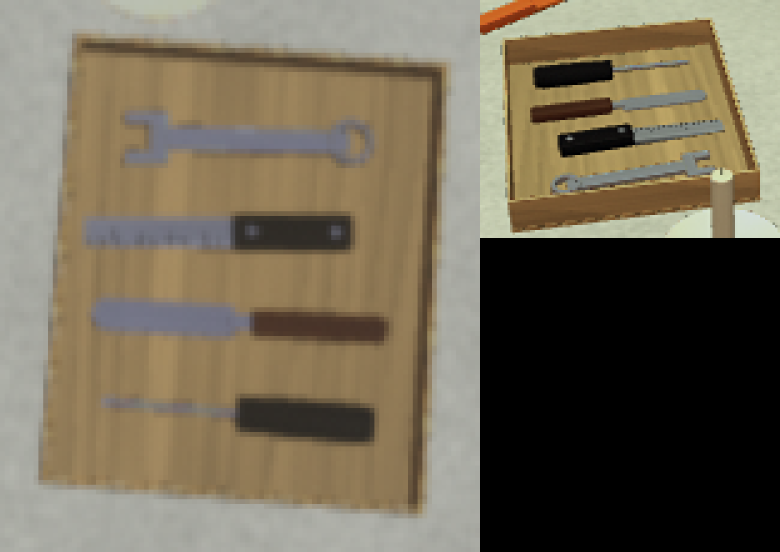

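Run:
```python
from h import *
z=np.load('last_top.npz');c=robot.calibration('top');W=cloud(z['d'],c)
def rect(lo,hi):
    m=(W[...,2]>lo)&(W[...,2]<hi)&(W[...,1]>0.08)&(W[...,1]<0.5)&(W[...,0]>0.42)&(W[...,0]<0.76)
    P=W[m][:,:2].astype(np.float32); r=cv2.minAreaRect(P*1000); print(lo,hi,m.sum(),r,cv2.boxPoints(r).round().tolist())
rect(0.11,0.15);rect(0.05,0.15);rect(0.155,0.2)
# front edge lines: strip z 66-84 min y per x ; lid z>.11 min y
for lo,hi in((.064,.085),(.11,.15)):
    m=(W[...,2]>lo)&(W[...,2]<hi)&(W[...,1]>0.08)&(W[...,1]<0.2)&(W[...,0]>0.47)&(W[...,0]<0.7)
    P=W[m]; xs=np.arange(.48,.70,.01); e=[P[abs(P[:,0]-x)<.006][:,1].min() for x in xs]
    k=np.polyfit(xs,e,1);print(lo,k,np.polyval(k,[.5,.55,.6,.65]), np.std(e-np.polyval(k,xs)))
# gauge handle from dark pixels
p=z['p'].astype(int).sum(-1); m=np.zeros(p.shape,bool);m[188:208,375:415]=1
m&=p<170; P=W[m]; print(m.sum(),P.mean(0),cv2.minAreaRect(P[:,:2].astype(np.float32)*1000))
s=robot.read_state(); print(R.from_rotvec(s['orientation']).as_matrix().round(3))
w=robot.calibration('wrist');E=np.array(w['extrinsics']);print(w['fx']); T=np.eye(4);T[:3,:3]=R.from_rotvec(s['orientation']).as_matrix();T[:3,3]=s['tool_pos'];print((E@T).round(3))
```

```text
0.11 0.15 7136 ((587.419677734375, 270.42681884765625), (284.7125244140625, 263.2167053222656), 9.127645492553711) [[426.0, 378.0], [468.0, 118.0], [749.0, 163.0], [707.0, 423.0]]
0.05 0.15 9059 ((590.4151000976562, 249.70892333984375), (299.887939453125, 313.3589172363281), 9.007209777832031) [[418.0, 381.0], [467.0, 71.0], [763.0, 118.0], [714.0, 428.0]]
0.155 0.2 489 ((603.361572265625, 166.39016723632812), (187.8592071533203, 22.203659057617188), 9.215631484985352) [[509.0, 162.0], [512.0, 140.0], [698.0, 170.0], [694.0, 192.0]]
0.064 [0.16171695 0.01411625] [0.09497472 0.10306057 0.11114642 0.11923227] 0.0008610864278092103
0.11 [0.16051762 0.04327933] [0.12353814 0.13156402 0.13958991 0.14761579] 0.0004997348990303143
151 [nan nan nan] ((562.25390625, -221.2966766357422), (21.087522506713867, 74.45085144042969), 0.43446460366249084)
[[-0.958  0.288 -0.001]
 [ 0.288  0.958 -0.002]
 [ 0.    -0.002 -1.   ]]
290.3337255796964
[[-0.001  1.     0.    -0.001]
 [-0.953 -0.001 -0.303  0.085]
 [-0.303 -0.     0.953  0.006]
 [ 0.     0.     0.     1.   ]]
```

>>> {"op": "apply_moves", "data": {
  "series": [
    [[0, 0, -38], [0, 0, 0]],
    [[0, 0, -38], [0, 0, 0]],
    [[0, 0, -38], [0, 0, 0]],
    [[-27.4, -29.6, 0], [0, 0, 0]],
    [[-27.4, -29.6, 0], [0, 0, 0]],
    [[-27.4, -29.6, 0], [0, 0, 0]],
    [[-27.4, -29.6, 0], [0, 0, 0]],
    [[-27.4, -29.6, 0], [0, 0, 0]],
    [[-27.4, -29.6, 0], [0, 0, 0]],
    [[-27.4, -29.6, 0], [0, 0, 0]],
    [[-27.4, -29.6, 0], [0, 0, 0]],
    [[-27.4, -29.6, 0], [0, 0, 0]]
  ]
}}

```text
t: 1.1
tool_pos: [0.3323, 0.2468, 0.5185]
orientation: [-0.456, -3.108, 0.0]
force: [0.6, 0.3, -0.1]
opening: 0.093
gripper_force: 0.0
```

>>> {"op": "apply_moves", "data": {
  "series": [
    [[-27.4, -29.6, 0], [0, 0, 0]],
    [[-27.4, -29.6, 0], [0, 0, 0]],
    [[-27.4, -29.6, 0], [0, 0, 0]],
    [[-27.4, -29.6, 0], [0, 0, 0]],
    [[-27.4, -29.6, 0], [0, 0, 0]],
    [[-27.4, -29.6, 0], [0, 0, 0]],
    [[-27.4, -29.6, 0], [0, 0, 0]],
    [[-27.4, -29.6, 0], [0, 0, 0]],
    [[-27.4, -29.6, 0], [0, 0, 0]],
    [[-27.4, -29.6, 0], [0, 0, 0]],
    [[-27.4, -29.6, 0], [0, 0, 0]],
    [[-27.4, -29.6, 0], [0, 0, 0]]
  ]
}}

```text
t: 2.1
tool_pos: [0.5453, -0.1883, 0.5181]
orientation: [-0.457, -3.107, -0.0]
force: [0.3, 0.5, -0.3]
opening: 0.0933
gripper_force: 0.0
```

>>> {"op": "apply_moves", "data": {
  "series": [
    [[-27.4, -29.6, 0], [0, 0, 0]],
    [[0, 0, 16], [0, 0, 0.1156]],
    [[0, 0, 16], [0, 0, 0.1156]],
    [[0, 0, 16], [0, 0, 0.1156]],
    [[0, 0, 16], [0, 0, 0.1156]],
    [[0, 0, 16], [0, 0, 0.1156]],
    [[0, 0, 16], [0, 0, 0.1156]],
    [[0, 0, 16], [0, 0, 0.1156]],
    [[0, 0, 16], [0, 0, 0.1156]],
    [[0, 0, 16], [0, 0, 0.1156]],
    [[0, 0, 16], [0, 0, 0.1156]],
    [[0, 0, 16], [0, 0, 0.1156]]
  ],
  "claw": 0.48
}}

```text
t: 3.1
tool_pos: [0.5623, -0.2223, 0.3414]
orientation: [-2.219, -2.223, 0.001]
force: [0.1, -0.2, -0.4]
opening: 0.0445
gripper_force: 0.0
```

Run:
```python
from h import *
s=robot.read_state();print(s['t'],s['tool_pos'],s['q'],s['opening'],s['force']); print(R.from_rotvec(s['orientation']).as_matrix().round(3))
p,d,c=shot('wrist','w1.png'); W=cloud(d,c)
g=p.astype(int).sum(-1); m=(g<170)&(abs(W[...,0]-.562)<.04)&(abs(W[...,1]+.222)<.07)&(W[...,2]<.045)
n,l,st,ce=cv2.connectedComponentsWithStats(m.astype(np.uint8)); 
for k in range(1,n):
    if st[k,4]>100:
        P=W[l==k];P=P[np.isfinite(P[:,0])]; print(ce[k],st[k],np.median(P,0),cv2.minAreaRect(P[:,:2].astype(np.float32)*1000))
```

```text
3.1 [ 0.56234009 -0.22231138  0.34136012] [-4.61246647e-01  1.79988426e-01  1.54995167e+00 -8.89721726e-06
  1.41271316e+00 -4.62938843e-01] 0.04453246432479919 [ 0.10924711 -0.21352186 -0.39319435]
[[-0.002  1.    -0.001]
 [ 1.     0.002  0.   ]
 [ 0.    -0.001 -1.   ]]
[313.41678623 191.79124821] [ 303  157   23   71 1394] [ 0.56718307 -0.21894123  0.01963599] ((567.939208984375, -220.9241485595703), (78.1430435180664, 23.784503936767578), 89.23310852050781)
```

View pics/w1.png

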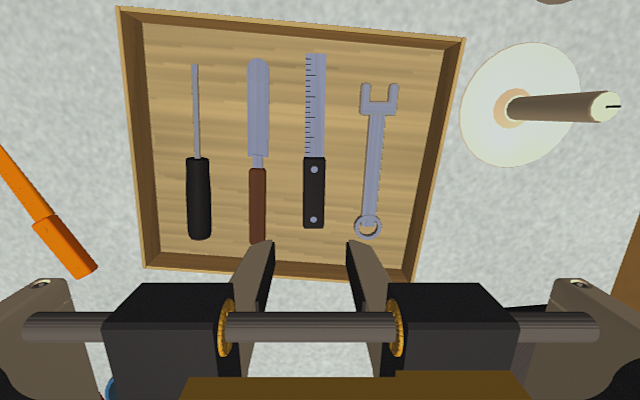

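>>> {"op": "apply_moves", "data": {
  "series": [
    [[1, 5, 28], [0, 0, 0]],
    [[0, 0, 28], [0, 0, 0]],
    [[0, 0, 28], [0, 0, 0]],
    [[0, 0, 28], [0, 0, 0]],
    [[0, 0, 20], [0, 0, 0]],
    [[0, 0, 10], [0, 0, 0]],
    [[0, 0, 5], [0, 0, 0]],
    [[0, 0, 0], [0, 0, 0]]
  ]
}}

```text
t: 3.82
tool_pos: [0.5673, -0.2213, 0.1951]
orientation: [-2.211, -2.23, 0.001]
force: [-0.3, 0.0, 0.2]
opening: 0.0447
gripper_force: 0.0
```

>>> {"op": "apply_moves", "data": {
  "series": [
    [[0, 0, 0], [0, 0, 0]],
    [[0, 0, 0], [0, 0, 0]],
    [[0, 0, 0], [0, 0, 0]],
    [[0, 0, 0], [0, 0, 0]],
    [[0, 0, 0], [0, 0, 0]],
    [[0, 0, 0], [0, 0, 0]],
    [[0, 0, 0], [0, 0, 0]],
    [[0, 0, 0], [0, 0, 0]]
  ],
  "claw": 0,
  "newtons": 40
}}

```text
t: 4.48
tool_pos: [0.5681, -0.2217, 0.1972]
orientation: [2.212, 2.228, 0.001]
force: [-1.7, 1.0, 6.6]
opening: 0.0234
gripper_force: 40.0
```

>>> {"op": "apply_moves", "data": {
  "series": [
    [[0, 0, -5], [0, 0, 0]],
    [[0, 0, -15], [0, 0, 0]],
    [[0, 0, -25], [0, 0, 0]],
    [[0, 0, -25], [0, 0, 0]],
    [[0, 0, -25], [0, 0, 0]],
    [[0, 0, -20], [0, 0, 0]],
    [[0, 0, -5], [0, 0, 0]],
    [[0, 0, 0], [0, 0, 0]],
    [[0, 0, 0], [0, 0, 0]],
    [[0, 0, 0], [0, 0, 0]],
    [[0, 0, 0], [0, 0, 0]]
  ]
}}

```text
t: 5.4
tool_pos: [0.5669, -0.2211, 0.3134]
orientation: [-2.211, -2.227, 0.002]
force: [0.2, 1.2, -1.3]
opening: 0.0235
gripper_force: 40.0
```

Run:
```python
from h import *
s=robot.read_state();print(s['t'],s['tool_pos'],s['opening'],s['force'],s['wrist_torque']); M=R.from_rotvec(s['orientation']).as_matrix();print(M.round(3))
p,d,c=shot('wrist','w2.png'); W=cloud(d,c)
L=(W-s['tool_pos'])@M   # tool frame
m=(abs(L[...,1])<.03)&(L[...,0]>.03)&(L[...,0]<.16)&(L[...,2]<.2)&(L[...,2]>.15)
P=L[m]
for x in np.arange(.03,.16,.01):
    q=P[abs(P[:,0]-x)<.005]
    if len(q): print(round(x,3),len(q),(np.median(q,0)*1000).round(1),(q[:,1].min()*1000).round(1),(q[:,1].max()*1000).round(1))
print(P[:,0].max())
```

```text
5.4 [ 0.56692615 -0.22110733  0.31344855] 0.023493898217074368 [ 0.19466556  1.18374593 -1.27032676] [-0.15826458  0.12305086 -0.02964053]
[[-0.007  1.    -0.003]
 [ 1.     0.007  0.002]
 [ 0.002 -0.003 -1.   ]]
0.03 344 [ 32.5   1.2 177.7] -10.4 12.8
0.04 764 [ 39.9   1.2 180.2] -10.5 13.0
0.05 594 [ 50.    1.2 185.4] -8.7 11.1
0.06 624 [ 60.    1.2 186. ] -8.5 11.0
0.07 632 [ 70.1   1.2 186.9] -8.8 10.9
0.08 680 [ 79.9   0.7 187.6] -8.8 10.8
0.09 716 [ 89.9   1.3 188.3] -8.7 11.2
0.1 740 [100.1   1.3 188.9] -9.0 11.1
0.11 782 [110.    1.3 189.8] -8.9 11.0
0.12 799 [120.1   1.3 190.5] -8.8 10.9
0.13 850 [130.1   0.8 191.2] -9.0 10.7
0.14 385 [137.3   0.8 191.8] -8.9 11.0
0.13964042862107304
```

View pics/w2.png

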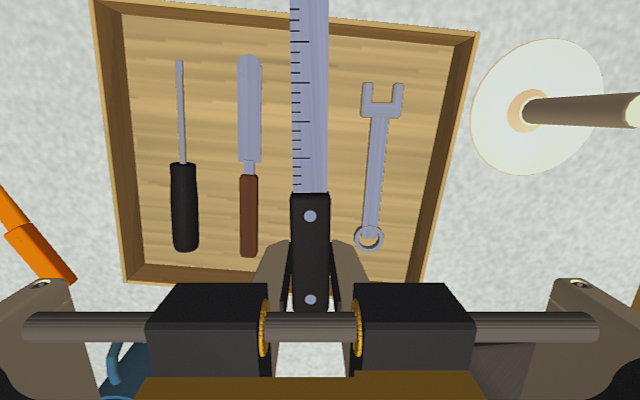

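>>> {"op": "apply_moves", "data": {
  "series": [
    [[0, 0, 0], [0, 0, -0.0765]],
    [[0, 0, 0], [0, 0, -0.0765]],
    [[15, 10, 0], [0, 0, 0]],
    [[28, 18, 0], [0, 0, 0]],
    [[28, 18, 0], [0, 0, 0]],
    [[28, 18, 0], [0, 0, 0]],
    [[28, 18, 0], [0, 0, 0]],
    [[18, 12, 0], [0, 0, 0]],
    [[6, 4, 0], [0, 0, 0]],
    [[0, 0, 0], [0, 0, 0]],
    [[0, 0, 0], [0, 0, 0]]
  ]
}}

```text
t: 6.37
tool_pos: [0.6399, -0.0569, 0.3148]
orientation: [-2.035, -2.392, 0.002]
force: [0.4, 0.5, -1.7]
opening: 0.0235
gripper_force: 40.0
```

Run:
```python
from h import *
s=robot.read_state();print(s['t'],s['tool_pos'],s['force'],s['wrist_torque']); M=R.from_rotvec(s['orientation']).as_matrix();print(M.round(3))
p,d,c=shot('wrist','w3.png'); W=cloud(d,c)
# lid front edge and plate strip in world, near x=.55-.66
for lo,hi in((.066,.085),(.11,.15)):
    m=(W[...,2]>lo)&(W[...,2]<hi)&(W[...,1]>0.08)&(W[...,1]<0.22)&(W[...,0]>0.47)&(W[...,0]<0.74); P=W[m]
    xs=np.arange(.48,.74,.01); 
    r=[(x,P[abs(P[:,0]-x)<.004][:,1].min(),P[abs(P[:,0]-x)<.004][:,1].max()) for x in xs if (abs(P[:,0]-x)<.004).sum()>5]
    r=np.array(r); print(lo,len(r),np.median(P[:,2]) if len(P) else '')
    if len(r)>3:
        k=np.polyfit(r[:,0],r[:,1],1);print(k,np.std(r[:,1]-np.polyval(k,r[:,0])),np.polyval(k,.608)); print(r[::3].round(3).tolist())
```

```text
6.3667 [ 0.63989427 -0.05692557  0.31482873] [ 0.43076103  0.46405819 -1.66119083] [-0.09648925  0.01070869  0.00749768]
[[-0.16   0.987 -0.002]
 [ 0.987  0.16  -0.   ]
 [-0.    -0.002 -1.   ]]
0.066 0 
0.11 2 0.12264081993514238
```

View pics/w3.png

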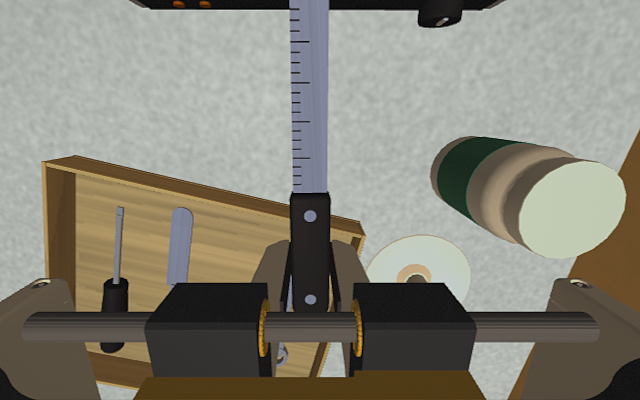

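>>> {"op": "apply_moves", "data": {
  "series": [
    [[15, 0, 0], [0, 0, 0]],
    [[20, 0, 0], [0, 0, 0]],
    [[10, 0, 10], [0, 0, 0]],
    [[3, 0, 15], [0, 0, 0]],
    [[0, 0, 10], [0, 0, 0]],
    [[0, 0, 5], [0, 0, 0]],
    [[0, 0, 2], [0, 0, 0]],
    [[0, 0, 0], [0, 0, 0]],
    [[0, 0, 0], [0, 0, 0]]
  ]
}}

```text
t: 7.17
tool_pos: [0.6327, -0.0099, 0.2741]
orientation: [2.037, 2.391, 0.0]
force: [0.5, -0.0, 0.5]
opening: 0.0234
gripper_force: 40.0
```

Run:
```python
from h import *
s=robot.read_state();print(s['t'],s['tool_pos'],s['force'],s['wrist_torque'])
p,d,c=shot('scene'); W=cloud(d,c)
cv2.imwrite('pics/s2.png',cv2.resize(p[140:290,290:490],None,fx=4,fy=4,interpolation=2))
```

```text
7.1667 [ 0.63271277 -0.00988342  0.27406278] [ 0.50712049 -0.04379234  0.46410764] [-0.15580703  0.08370817  0.03715263]
```

View pics/s2.png

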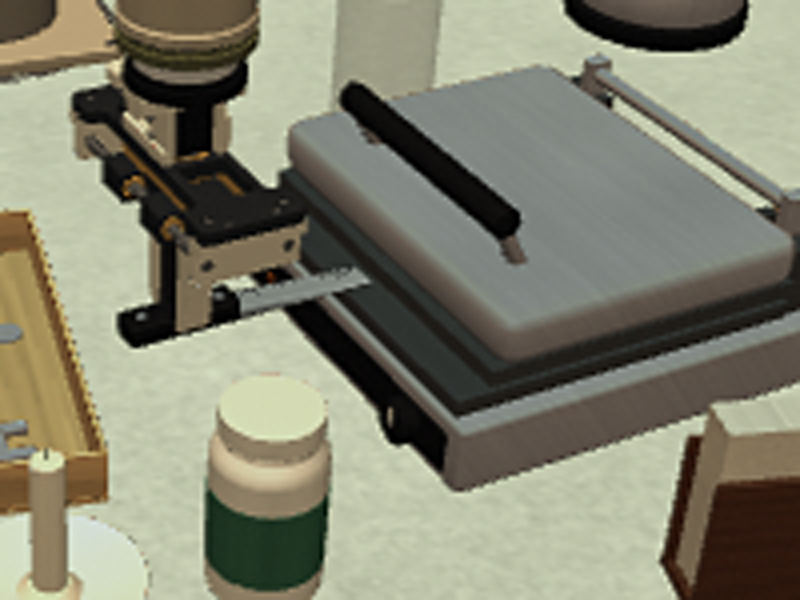

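>>> {"op": "apply_moves", "data": {
  "series": [
    [[0, 0, 1], [0, 0, 0]],
    [[0, 0, 1], [0, 0, 0]],
    [[0, 0, 1], [0, 0, 0]],
    [[0, 0, 0], [0, 0, 0]],
    [[0, 0, 0], [0, 0, 0]]
  ]
}}

```text
t: 7.63
tool_pos: [0.6325, -0.0093, 0.2707]
orientation: [-2.036, -2.392, 0.0]
force: [0.1, -0.2, -0.1]
opening: 0.0233
gripper_force: 40.0
```

>>> {"op": "apply_moves", "data": {
  "series": [
    [[0, 0, 1], [0, 0, 0]],
    [[0, 0, 0], [0, 0, 0]],
    [[0, 0, 0], [0, 0, 0]]
  ]
}}

```text
t: 7.88
tool_pos: [0.6325, -0.0093, 0.2696]
orientation: [-2.036, -2.392, 0.0]
force: [0.1, 0.2, -0.5]
opening: 0.0231
gripper_force: 40.0
```

>>> {"op": "apply_moves", "data": {
  "series": [
    [[0, 0, 1], [0, 0, 0]],
    [[0, 0, 0], [0, 0, 0]],
    [[0, 0, 0], [0, 0, 0]]
  ]
}}

```text
t: 8.13
tool_pos: [0.6325, -0.0093, 0.2686]
orientation: [-2.036, -2.392, 0.0]
force: [0.4, 0.5, -1.1]
opening: 0.0238
gripper_force: 40.0
```

>>> {"op": "apply_moves", "data": {
  "series": [
    [[0, 0, 0.5], [0, 0, 0]],
    [[0, 0, 0], [0, 0, 0]],
    [[0, 0, 0], [0, 0, 0]]
  ]
}}

```text
t: 8.38
tool_pos: [0.6325, -0.0093, 0.2682]
orientation: [2.036, 2.392, 0.0]
force: [0.1, 0.2, -1.4]
opening: 0.0236
gripper_force: 40.0
```

>>> {"op": "apply_moves", "data": {
  "series": [
    [[0, 0, 0.5], [0, 0, 0]],
    [[0, 0, 0], [0, 0, 0]],
    [[0, 0, 0], [0, 0, 0]]
  ]
}}

```text
t: 8.63
tool_pos: [0.6325, -0.0093, 0.2678]
orientation: [2.036, 2.392, 0.0]
force: [0.4, -1.0, -0.5]
opening: 0.0234
gripper_force: 40.0
```

Run:
```python
from h import *
s=robot.read_state();print(s['t'],s['tool_pos'],s['force'],s['wrist_torque']);M=R.from_rotvec(s['orientation']).as_matrix();print(M.T@s['wrist_torque'])
```

```text
8.6333 [ 0.63254697 -0.00932803  0.26779   ] [ 0.37519022 -1.02523594 -0.54806874] [-0.05335365  0.04160848  0.040578  ]
[ 0.04959132 -0.04602171 -0.04058516]
```

>>> {"op": "apply_moves", "data": {
  "series": [
    [[0, 0, 0.5], [0, 0, 0]],
    [[0, 0, 0], [0, 0, 0]],
    [[0, 0, 0], [0, 0, 0]]
  ]
}}

```text
t: 8.88
tool_pos: [0.6325, -0.0093, 0.2673]
orientation: [2.036, 2.392, 0.0]
force: [0.3, -0.7, 0.1]
opening: 0.0235
gripper_force: 40.0
```

>>> {"op": "apply_moves", "data": {
  "series": [
    [[0, 0, 0.5], [0, 0, 0]],
    [[0, 0, 0], [0, 0, 0]],
    [[0, 0, 0], [0, 0, 0]]
  ]
}}

```text
t: 9.13
tool_pos: [0.6326, -0.0093, 0.2668]
orientation: [2.036, 2.392, 0.0]
force: [0.8, -0.8, 0.2]
opening: 0.0238
gripper_force: 40.0
```

Run:
```python
from h import *
s=robot.read_state();print(s['t'],s['tool_pos'],s['force'],s['wrist_torque']);M=R.from_rotvec(s['orientation']).as_matrix();print(M.T@s['wrist_torque'],M.round(4))
```

```text
9.1333 [ 0.63255498 -0.00934139  0.2667717 ] [ 0.8203055  -0.84304929  0.20919529] [-0.074916    0.07259122  0.00056108]
[ 0.08361928 -0.06236745 -0.00057038] [[-1.596e-01  9.872e-01  1.000e-04]
 [ 9.872e-01  1.596e-01 -0.000e+00]
 [-0.000e+00  1.000e-04 -1.000e+00]]
```

```bash
cat > meas.py <<'E'
from h import *
s=robot.read_state();print(s['t'],s['tool_pos'],s['force'].round(2)); M=R.from_rotvec(s['orientation']).as_matrix()
L=0
for i in range(3):
    p,d,c=shot('wrist'); L=L+(cloud(d,c)-s['tool_pos'])@M/3
Z=L[...,2]
for x in np.arange(.05,.145,.006):
    a=L[(abs(L[...,0]-x)<.003)&(abs(L[...,1]-.001)<.007)&(Z<.22)]
    b=L[(abs(L[...,0]-x)<.003)&(abs(L[...,1]-.001)>.014)&(abs(L[...,1])<.035)&(Z<.23)&(Z>.17)]
    print(round(x,3),len(a),len(b),(np.median(a[:,2])*1000).round(2) if len(a) else '', 'pred',(np.array(193.7-2-.07*(140-x*1000))).round(2), (np.median(b[:,2])*1000).round(2) if len(b) else '')
E
python3 meas.py
```

```text
9.1333 [ 0.63255498 -0.00934139  0.2667717 ] [ 0.82 -0.84  0.21]
0.05 237 0 184.72 pred 185.4 
0.056 258 0 185.02 pred 185.82 
0.062 240 0 185.36 pred 186.24 
0.068 266 0 185.61 pred 186.66 
0.074 300 0 186.07 pred 187.08 
0.08 285 0 186.41 pred 187.5 
0.086 286 0 186.72 pred 187.92 
0.092 307 0 187.09 pred 188.34 
0.098 309 0 187.48 pred 188.76 
0.104 323 0 187.81 pred 189.18 
0.11 328 0 188.17 pred 189.6 
0.116 347 662 188.49 pred 190.02 216.47
0.122 346 1564 188.87 pred 190.44 204.93
0.128 360 1051 189.16 pred 190.86 192.09
0.134 379 1114 189.58 pred 191.28 192.08
0.14 94 418 189.78 pred 191.7 192.1
```

>>> {"op": "apply_moves", "data": {
  "series": [
    [[0, 0, -1.5], [0, 0, 0]],
    [[0, 0, 0], [0, 0, 0]],
    [[0, 0, 0], [0, 0, 0]]
  ]
}}

```text
t: 9.53
tool_pos: [0.6325, -0.0092, 0.2682]
orientation: [-2.036, -2.392, 0.0]
force: [0.2, -0.4, -0.9]
opening: 0.0237
gripper_force: 40.0
```

```bash
python3 meas.py | sed -n '1,2p;9p;14,18p'
```

```text
9.5333 [ 0.63249749 -0.00922547  0.26824897] [ 0.17 -0.41 -0.92]
0.05 237 0 185.34 pred 185.4 
0.092 308 0 188.22 pred 188.34 
0.122 351 1480 190.3 pred 190.44 205.79
0.128 350 1041 190.72 pred 190.86 193.57
0.134 371 1071 191.09 pred 191.28 193.58
0.14 126 489 191.55 pred 191.7 193.58
```

>>> {"op": "apply_moves", "data": {
  "series": [
    [[5, 0, 0], [0, 0, 0]],
    [[5, 0, 0], [0, 0, 0]],
    [[5, 0, 0], [0, 0, 0]],
    [[5, 0, 0], [0, 0, 0]],
    [[5, 0, 0], [0, 0, 0]],
    [[0, 0, 0], [0, 0, 0]],
    [[0, 0, 0], [0, 0, 0]]
  ]
}}

```text
t: 10.27
tool_pos: [0.6285, 0.0159, 0.2682]
orientation: [-2.035, -2.393, 0.0]
force: [0.3, 0.2, -0.4]
opening: 0.0236
gripper_force: 40.0
```

>>> {"op": "apply_moves", "data": {
  "series": [
    [[2, 0, 0], [0, 0, 0]],
    [[2, 0, 0], [0, 0, 0]],
    [[2, 0, 0], [0, 0, 0]],
    [[2, 0, 0], [0, 0, 0]],
    [[0, 0, 0], [0, 0, 0]]
  ]
}}

```text
t: 10.68
tool_pos: [0.6272, 0.0236, 0.2683]
orientation: [-2.036, -2.392, -0.0]
force: [0.6, 0.2, -0.5]
opening: 0.0235
gripper_force: 40.0
```

>>> {"op": "apply_moves", "data": {
  "series": [
    [[2, 0, 0], [0, 0, 0]],
    [[2, 0, 0], [0, 0, 0]],
    [[2, 0, 0], [0, 0, 0]],
    [[0, 0, 0], [0, 0, 0]]
  ]
}}

```text
t: 11.02
tool_pos: [0.6263, 0.0295, 0.2683]
orientation: [2.036, 2.392, 0.0]
force: [0.7, 0.0, 0.2]
opening: 0.0237
gripper_force: 40.0
```

Tip about 27 mm in, no drag yet; creeping on.

>>> {"op": "apply_moves", "data": {
  "series": [
    [[2, 0, 0], [0, 0, 0]],
    [[2, 0, 0], [0, 0, 0]],
    [[0, 0, 0], [0, 0, 0]]
  ]
}}

```text
t: 11.27
tool_pos: [0.6258, 0.0323, 0.2684]
orientation: [2.036, 2.39, -0.002]
force: [0.9, -6.7, -1.4]
opening: 0.0235
gripper_force: 40.0
```

>>> {"op": "apply_moves", "data": {
  "series": [
    [[2, 0, 0], [0, 0, 0]],
    [[2, 0, 0], [0, 0, 0]],
    [[0, 0, 0], [0, 0, 0]]
  ]
}}

```text
t: 11.52
tool_pos: [0.6252, 0.0358, 0.2683]
orientation: [2.036, 2.39, -0.003]
force: [0.9, -8.4, -1.0]
opening: 0.0237
gripper_force: 40.0
```

>>> {"op": "apply_moves", "data": {
  "series": [
    [[2, 0, 0], [0, 0, 0]],
    [[2, 0, 0], [0, 0, 0]],
    [[0, 0, 0], [0, 0, 0]]
  ]
}}

```text
t: 11.77
tool_pos: [0.6246, 0.0396, 0.2683]
orientation: [2.036, 2.389, -0.003]
force: [1.2, -9.5, -1.9]
opening: 0.0236
gripper_force: 40.0
```

>>> {"op": "apply_moves", "data": {
  "series": [
    [[0, 0, 0], [0, 0, 0]],
    [[0, 0, 0], [0, 0, 0]],
    [[0, 0, 0], [0, 0, 0]],
    [[0, 0, 0], [0, 0, 0]],
    [[0, 0, 0], [0, 0, 0]],
    [[0, 0, 0], [0, 0, 0]]
  ]
}}

```text
t: 12.27
tool_pos: [0.6246, 0.0395, 0.2683]
orientation: [2.036, 2.39, -0.003]
force: [2.4, -8.5, -1.8]
opening: 0.0234
gripper_force: 40.0
```

```bash
python3 meas.py | cut -c1-60
python3 - <<'E'
from h import *
s=robot.read_state();print(s['gripper_force'],abs(s['dq']).max())
z=np.load('last_wrist.npz'); p,d,c=shot('scene')
a=cv2.resize(p[180:280,330:450],None,fx=3.3,fy=3.3,interpolation=2); b=cv2.resize(z['p'],(400,250))
o=np.zeros((330,800,3),np.uint8);o[:a.shape[0],:a.shape[1]]=a[:330];o[:250,400:]=b;cv2.imwrite('pics/f1.png',o)
E
```

```text
12.2667 [0.62459768 0.03954636 0.26831886] [ 2.36 -8.47 -1.8
0.05 241 0 185.14 pred 185.4 
0.056 257 0 185.54 pred 185.82 
0.062 254 0 186.0 pred 186.24 
0.068 253 309 186.41 pred 186.66 217.13
0.074 293 570 186.77 pred 187.08 193.72
0.08 283 804 187.13 pred 187.5 193.35
0.086 284 799 187.56 pred 187.92 193.39
0.092 309 866 187.98 pred 188.34 193.36
0.098 399 1204 180.54 pred 188.76 180.59
0.104 972 436 145.36 pred 189.18 176.66
0.11 775 0 138.23 pred 189.6 
0.116 792 0 136.68 pred 190.02 
0.122 353 0 136.64 pred 190.44 
0.128 0 0  pred 190.86 
0.134 0 0  pred 191.28 
0.14 0 0  pred 191.7 
39.993372559547424 0.002783605489243147
```

View pics/f1.png

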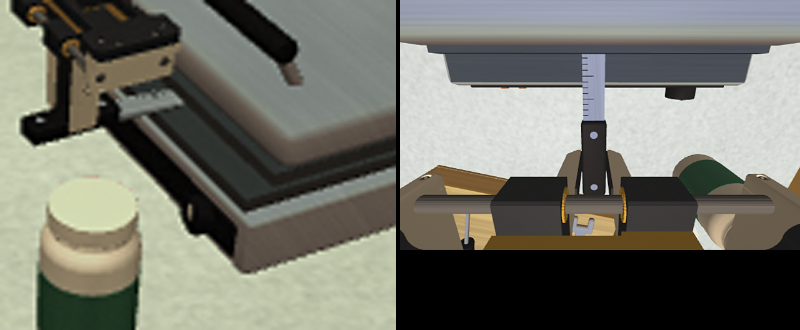

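```bash
python3 -c "
from plant import robot
print(robot.close_job())"
```

```text
the job is handed in; nothing more can be done
None
```

The job is handed in with the arm still gripping the gauge (40 N): the blade lies flat and straight near the middle of the grill front, tip about 38 mm in with about 8.5 N of drag, upper plate lifted by an estimated 0.6 mm, and a gap of roughly 4.1 mm by my estimate.

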